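# Fit the terminal sleeve over a capacitor can

## Robot

A 6-joint arm with a two-finger parallel gripper is mounted at the origin on the work surface. World frame = base frame: x ahead of the robot, y to its left, z up, the work surface at z = 0. Lengths are in m, angles in rad, forces in N, time in s.
With the tool pointing down it reaches from about 0.275 to 0.85 m from the base axis. Payload 5.2 kg.
Tool frame: the origin (TCP) lies on the centre line of the jaws, within the pads' length; the fingertips stand bot.tips_ahead ahead of it and the grasp point (between the pads) lies 8 mm behind it (bot.tips_ahead is the distance from the TCP to the fingertips, in m); z points along the fingers, y is the direction in which the jaws open and shut (so a half turn about z gives the same grasp; the last joint's range is limited). The gripper opens to 85 mm and grips with 20 to 120 N. Pads are 22 mm wide; open, the fingers measure 114 mm over their backs; the gripper's body (76 mm by 85 mm) begins 54 mm behind the grasp point. The pads swing forward as they close: fully open they stand 13 mm farther back than shut.
Start: joints at [-1.328, 0.259, 1.535, -0, 1.348, -0.203], TCP at [0.237, -0.496, 0.242] pointing down, gripper open.
Joint ranges: [-3.14, 3.14], [-0.91, 2.08], [0.19, 2.58], [-1.22, 4.36], [0.22, 2.71], [-3.12, 3.12]. Speed limits (rad/s): [2.57, 2.57, 3.14, 3.14, 3.14, 3.14].

## Interface

Orientations are given as [roll, pitch, yaw] about the fixed x, y, z axes, in that order (R = Rz(yaw) Ry(pitch) Rx(roll)).
In Python, from rig import bot, optics gives the robot as it stands.
- The arm moves only by the tool play_rows, never from a script. Its argument "moves" is a list of rows, each a list of 6 numbers: the shift along the tool's x, y, z in cm, then the turn, a rotation vector about the tool's x, y, z in degrees. A call has 1 to 8 rows; each row is the pose to reach, as a shift and turn from the pose commanded when the call began, along the tool's axes at that moment; what a row does not reach only later rows make up. A row lasts 1/8 s, in which the tool goes at most 62.5 mm and 10.7 degrees, less where a joint would pass 70% of its speed; a pose out of reach is approached as far as the arm can. A call with a gripper value outside its range is refused whole. "jaw" is the opening, from 0 (shut) to 1 (fully open), set as the call begins (left out, the last holds). The fingers move at their own pace and stop on an object; "grip_force" is the grip in N (left out, the last holds). Time passes only in rows, so rows that repeat a pose let the fingers close. It gives the time, the measured TCP pose, the force and the opening at its end, in the units of the state.
- bot.observe(): the state, without advancing time (a new reading comes with each control period).
- optics.get_image(name): name is "scene" or "top"; returns a dict with "color" (420x560x3 uint8, red, green, blue), "fov_y" (degrees; the focal length in pixels is half the picture's height over the tangent of half this angle, whatever the lens; pixels are square), "cx", "cy" (the principal point, pixels), "world_from_camera" (4x4, takes a point from camera to world coordinates). Camera axes: x right, y down, z forward; pixel columns grow to the right and rows downward; lengths in m; the calibration is good to about 2 mm. A picture is of the moment at which its call begins. There is no depth.
- bot.finish_job(): hands the job in, once; it reports no verdict.
The state is a dict: "time": time; "joints": joint angles; "qvel": joint speeds; "tau": joint torques, N m; "ee_pos": TCP position; "tool_rot": TCP orientation; "ft_force": force on the tool from outside, world axes, zero at the start; "moment": the same for the moment, N m; "opening": opening from 0.0 (shut) to 1.0 (fully open).
Only numpy, scipy, OpenCV 4.12 (cv2) and the standard library are available. Lean on these libraries where they do the work, as an engineer would, in place of code of your own. Each camera call takes 0.05 s, during which the arm holds its last target.

## Task

Pick up the white rectangular sleeve that lies on the bench, stand it upright on the bench with its dark band at the bottom and let go of it. Then take it again, slide it dark band first down over the top of the aluminium capacitor can on the mounting rail, and press it until the orange seal frame under it is fully home against the grey clamp, then let go. The can may be clamped anywhere along the rail, so feel for it; never drop the sleeve, press it no harder than needed (well under 45 N), and leave the finished unit, the meter and the screwdriver where they are.

Things in the scene. Friction and masses are not known exactly. Their poses are not given: they have to be found in the camera images.
- sleeve_center (a point): centre of the loose white plastic sleeve, a rectangular tube open at both ends: outside 49 (own x) x 61 (own y) x 90 mm (own z, the tube axis), walls 5, inside 39 x 51 mm, 0.15 to 0.31 kg. +z points from the dark end band (flush, 13 mm high, at z = -45 mm) to the white end (z = +45 mm). It starts lying on a wide face, centre 24.5 mm above the bench. Alike after half a turn about z.
- rail: fixed steel mounting rail on the bench, 100 (x) x 190 mm (y, along the rail), z up, ridges up to 18 mm high; origin at bench level under its middle. It carries the upright can (see rail_mid), a grey clamp block round the can's foot, 68 (x) x 56 mm (y) and up to 54 mm high, and above that the seal frame (see seal).
- rail_mid (a point): point 130 mm above the rail's middle, rail axes: height of the top of the aluminium can, 48 (x) x 36 mm (y), top edge bevelled 4 mm, with a black block 30 x 16 x 10 mm high on it. The can stands square on the rail's centre line but clamped hard up to 18 mm off this point along y (not reported). Sleeve fits with 1.5 mm clearance each side, its x along rail y; home, its centre is at 107 mm.
- seal (a joint): orange seal frame, 64 (rail x) x 52 mm (rail y), 8 mm thick, that slides down round the can with about 9 N of friction and stays where it is left; value in m that it has been pushed down: 0 = its top 82 mm above the bench, 0.020 = home on the clamp, its top 62 mm above the bench, a hard stop. It starts between 0 and 0.006.
- unit: bystander: a finished unit, aluminium with a white head 51 x 63 mm, 150 mm tall, standing loose; origin at the centre of its underside, z up
- meter: bystander: yellow handheld meter lying flat, 150 (x) x 75 (y) x 41 mm; origin at the centre of its underside
- driver: bystander: screwdriver about 190 mm long lying along its x; origin at its middle, bench level
Mind the look-alikes: they are no part of the job. What is shaped like the part that bears sleeve_center but brown is not meant. What is shaped like the rail but purple is not meant.

How it is judged:
By the outcome, as a careful person would: the job done as asked, in the order asked, and still so for the second after the job is handed in, with the robot touching nothing.
It also fails if it takes over 72 s, if anything falls off the work surface, if the arm or the gripper's body presses on something with over 40 N, if the wrist force passes 120 N, or if a joint passes its speed limit or range.

## Working session

There is one attempt and no reset: what is moved stays moved. The work goes in short steps, Python scripts to look and compute and a tool call to move; the robot and the scene stay as the last step left them, time stands still between calls to the robot, and variables do not carry over. Pictures are saved under pics/ and viewed, and the job is handed in when it is done.

Besides the shell and the picture viewer there is one more tool, called after "Emit:" as name(argument=value, ...) on one line, values as JSON. play_rows: Moves the arm, as the interface text tells. Its arguments: {"type":"object","properties":{"moves":{"type":"array"},"jaw":{"type":"number"},"grip_force":{"type":"number"}},"required":["moves"]}

```bash
ls; mkdir -p pics; python3 - <<'E'
from rig import bot, optics
import cv2,json
print(bot.observe(), bot.tips_ahead)
for n in("scene","top"):
    d=optics.get_image(n); cv2.imwrite(f"pics/{n}0.png",d["color"][:,:,::-1]); print(n,d["fov_y"],d["cx"],d["cy"],d["world_from_camera"].tolist(), [k for k in d])
E
```

```text
pics
{'time': 0.0, 'joints': array([-1.32783022e+00,  2.59368931e-01,  1.53606400e+00,  2.23993560e-05,
        1.34801325e+00, -2.02783075e-01]), 'qvel': array([ 0.00089356, -0.00106989,  0.00139897,  0.00023846, -0.00162685,
        0.00026211]), 'tau': array([ 1.09261207e-03, -4.46024573e+01, -2.90569460e+01, -4.59820949e-04,
        1.16502508e-02, -5.21660848e-07]), 'ee_pos': array([ 0.23703727, -0.49574506,  0.24146838]), 'tool_rot': array([-3.13978150e+00, -3.94682707e-04,  4.45743859e-01]), 'ft_force': array([-0.43750131, -0.41455793, -0.07560138]), 'moment': array([ 0.04178546, -0.02563233,  0.04515999]), 'opening': 0.9991417499613835} 0.011
scene 50.95244941119058 275.9215648434897 216.77101756497882 [[-0.7351986239440391, 0.5716293385078091, -0.36431151876919304, 0.970410229061334], [0.6778484009799753, 0.6216739332316855, -0.39248320477332105, 0.5185710767464021], [0.0021280600748547554, -0.5355010925267758, -0.8445318533145729, 1.084352346244901], [0.0, 0.0, 0.0, 1.0]] ['color', 'fov_y', 'cx', 'cy', 'world_from_camera']
top 42.22614139248216 283.842852602435 210.0934002430569 [[0.018441706085279536, -0.983419716479326, 0.18040389329608636, 0.2746150901664061], [-0.9996979448250347, -0.015204843896390374, 0.019308853790109437, 0.036549638232530005], [-0.016245694483942107, -0.18070548957297325, -0.9834030727270106, 1.667198851743024], [0.0, 0.0, 0.0, 1.0]] ['color', 'fov_y', 'cx', 'cy', 'world_from_camera']
```

View pics/scene0.png

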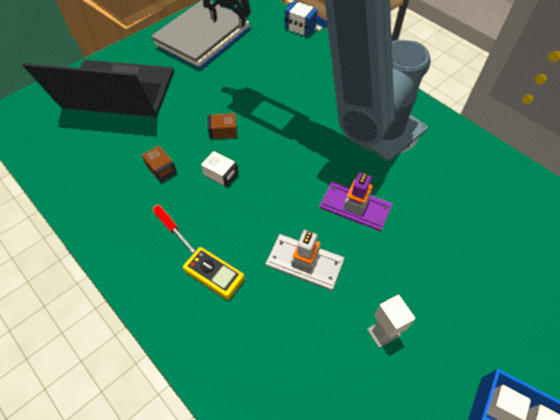

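View pics/top0.png

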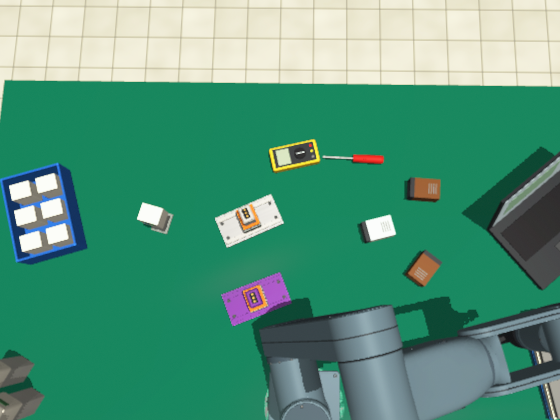

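```bash
python3 - <<'E'
import cv2,numpy as np
s=cv2.imread("pics/scene0.png");t=cv2.imread("pics/top0.png")
def c(i,x,y,w,h,k):return cv2.resize(i[y:y+h,x:x+w],None,fx=k,fy=k,interpolation=cv2.INTER_CUBIC)
cv2.imwrite("pics/a.png",c(s,195,145,50,45,12)); cv2.imwrite("pics/b.png",c(t,355,205,50,45,12))
cv2.imwrite("pics/c.png",c(s,260,220,90,70,8)); cv2.imwrite("pics/d.png",c(t,205,185,90,70,8))
E
```

```text
(no output)
```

View pics/a.png

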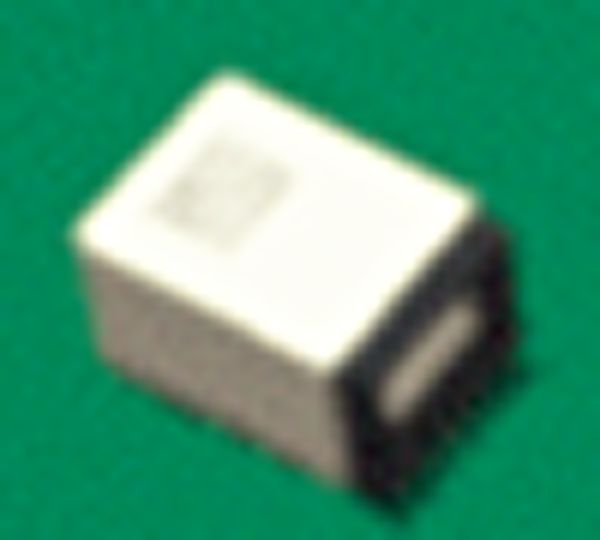

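View pics/b.png

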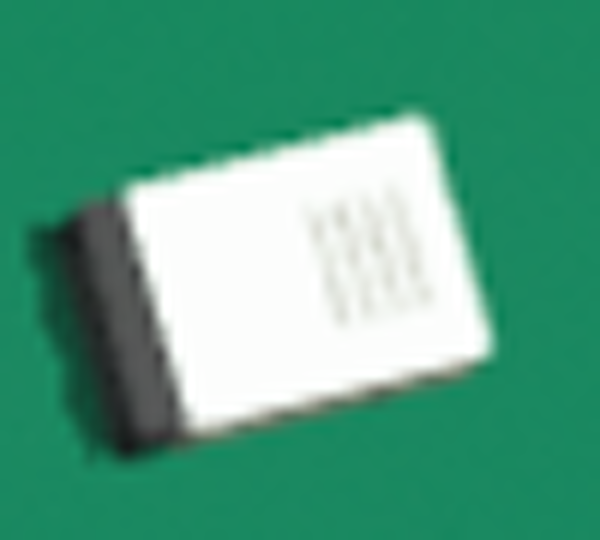

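View pics/c.png

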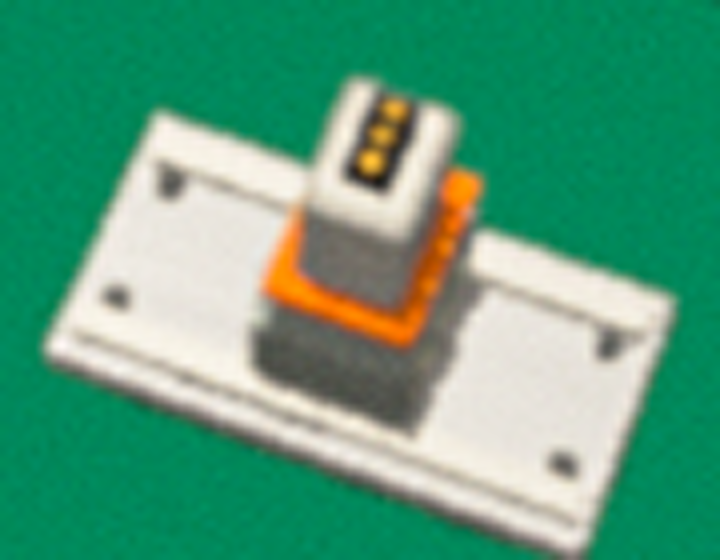

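View pics/d.png

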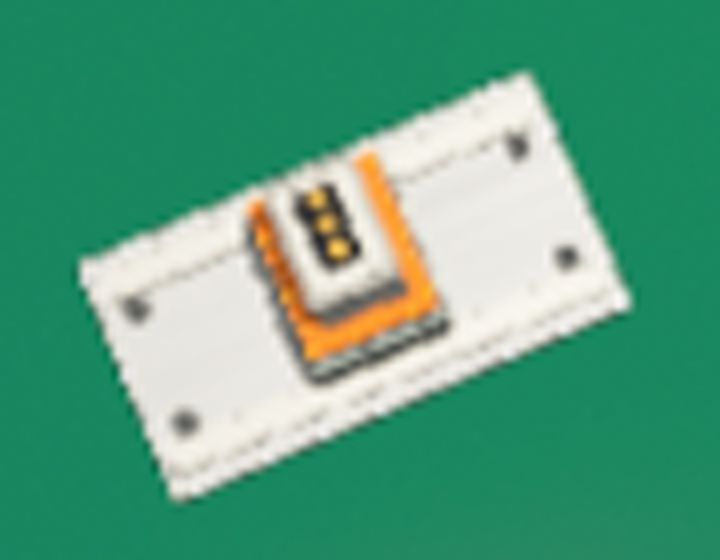

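```bash
cat > h.py <<'E'
import numpy as np, cv2
from scipy.optimize import least_squares
C={}
C["scene"]=(50.95244941119058,275.9215648434897,216.77101756497882,np.array([[-0.7351986239440391, 0.5716293385078091, -0.36431151876919304, 0.970410229061334], [0.6778484009799753, 0.6216739332316855, -0.39248320477332105, 0.5185710767464021], [0.0021280600748547554, -0.5355010925267758, -0.8445318533145729, 1.084352346244901], [0.0, 0.0, 0.0, 1.0]]))
C["top"]=(42.22614139248216,283.842852602435,210.0934002430569,np.array([[0.018441706085279536, -0.983419716479326, 0.18040389329608636, 0.2746150901664061], [-0.9996979448250347, -0.015204843896390374, 0.019308853790109437, 0.036549638232530005], [-0.016245694483942107, -0.18070548957297325, -0.9834030727270106, 1.667198851743024], [0.0, 0.0, 0.0, 1.0]]))
def proj(n,P):
    fov,cx,cy,T=C[n]; f=210/np.tan(np.radians(fov/2)); P=np.atleast_2d(P)
    p=(P-T[:3,3])@T[:3,:3]
    return np.c_[cx+f*p[:,0]/p[:,2],cy+f*p[:,1]/p[:,2]]
def ray(n,uv):
    fov,cx,cy,T=C[n]; f=210/np.tan(np.radians(fov/2))
    return T[:3,3],T[:3,:3]@np.array([(uv[0]-cx)/f,(uv[1]-cy)/f,1])
def atz(n,uv,z):
    o,d=ray(n,uv); return o+d*(z-o[2])/d[2]
def cr(x,y,k,uv): uv=np.asarray(uv,float); return np.array([x,y])+(uv+.5)/k-.5
E
python3 - <<'E'
from h import *
A=cr(195,145,12,[(225,70),(75,235),(330,370),(478,200)])
B=cr(355,205,12,[(425,112),(493,352),(185,435),(125,187)])
for a in A:print('s',atz("scene",a,.049))
for a in B:print('t',atz("top",a,.049))
print('rail')
Cc=cr(260,220,8,[(155,110),(678,300),(583,545),(48,345)])
D=cr(205,185,8,[(80,262),(530,72),(632,300),(178,495)])
for a in Cc:print('s',atz("scene",a,.018))
for a in D:print('t',atz("top",a,.018))
print('blk')
for z in(.14,.142):
  for a in[(395,110),(383,135),(371,160)]:print('s',atz("scene",cr(260,220,8,a),z))
  for a in[(317,200),(327,224),(340,248)]:print('t',atz("top",cr(205,185,8,a),z))
E
```

```text
s [ 0.50168465 -0.27059093  0.049     ]
s [ 0.56303549 -0.25342237  0.049     ]
s [ 0.54281291 -0.17697247  0.049     ]
s [ 0.48142916 -0.19378002  0.049     ]
t [ 0.5648341  -0.25152311  0.049     ]
t [ 0.50432176 -0.26740543  0.049     ]
t [ 0.48223848 -0.19061347  0.049     ]
t [ 0.54456871 -0.17624401  0.049     ]
rail
s [0.54135004 0.06900776 0.018     ]
s [0.4616389  0.24341036 0.018     ]
s [0.55024158 0.28300763 0.018     ]
s [0.62993381 0.11157014 0.018     ]
t [0.55123434 0.28207778 0.018     ]
t [0.62866414 0.11031552 0.018     ]
t [0.53977648 0.0691029  0.018     ]
t [0.46172967 0.24087682 0.018     ]
blk
s [0.5357079  0.17077736 0.14      ]
s [0.54474191 0.17458609 0.14      ]
s [0.55369711 0.17836159 0.14      ]
t [0.55456757 0.17995793 0.14      ]
t [0.54591173 0.17610733 0.14      ]
t [0.53729083 0.17119358 0.14      ]
s [0.53662853 0.17151393 0.142     ]
s [0.54564341 0.1753146  0.142     ]
s [0.55457965 0.17908211 0.142     ]
t [0.55420095 0.17977013 0.142     ]
t [0.54555645 0.17592457 0.142     ]
t [0.53694684 0.17101725 0.142     ]
```

```bash
cat >> h.py <<'E'
from scipy.spatial.transform import Rotation as R
def cur():
    from rig import bot
    s=bot.observe(); return s
def rot(zdir,ydir):
    z=np.array(zdir,float);z/=np.linalg.norm(z);y=np.array(ydir,float);y-=z*(y@z);y/=np.linalg.norm(y)
    return R.from_matrix(np.c_[np.cross(y,z),y,z])
def rel(p,Rt,p0=None,R0=None):
    if p0 is None:
        s=cur();p0=s["ee_pos"];R0=R.from_euler("xyz",s["tool_rot"])
    d=R0.inv().apply(np.array(p)-p0)*100; w=(R0.inv()*Rt).as_rotvec(degrees=True)
    print("shift cm",np.round(d,2),"|",round(np.linalg.norm(d),1),"turn deg",np.round(w,1))
def st():
    s=cur();print("t",round(s["time"],2),"p",np.round(s["ee_pos"],4),"rpy",np.round(np.degrees(s["tool_rot"]),1),"j",np.round(s["joints"],3),"F",np.round(s["ft_force"],1),"M",np.round(s["moment"],2),"op",round(s["opening"],3))
def ang(a): a=np.radians(a);return np.array([np.cos(a),np.sin(a),0])
Z=np.array([0,0,1.])
SC=np.array([.5214,-.2163,.0245]); d=ang(-75)
CAN=np.array([.5454,.1757,0])
E
python3 - <<'E'
from h import *
G=SC+.020*d
rel([G[0],G[1],.16],rot(-Z,ang(15)))
E
```

```text
shift cm [ 37.34 -10.98   8.19] | 39.8 turn deg [ -0.1  -0.1 -79.5]
```

Emit:
play_rows(moves=[[4.7,-1.4,1,0,0,-10],[9.3,-2.7,2,0,0,-20],[14,-4.1,3.1,0,0,-30],[18.7,-5.5,4.1,0,0,-40],[23.3,-6.9,5.1,0,0,-50],[28,-8.2,6.1,0,0,-60],[32.7,-9.6,7.2,0,0,-70],[37.3,-11,8.2,0,0,-79.5]], jaw=1.0, grip_force=60)

```text
time: 1.1
ee_pos: [0.5271, -0.2348, 0.1595]
tool_rot: [-3.141, -0.001, 1.839]
ft_force: [0.6, 0.0, 0.3]
opening: 0.995
```

```bash
python3 - <<'E'
from h import *
st()
from rig import optics
for n in("scene","top"):
    cv2.imwrite(f"pics/{n}1.png",optics.get_image(n)["color"][:,:,::-1])
st()
E
```

```text
t 1.1 p [ 0.5271 -0.2348  0.1595] rpy [-180.    -0.   105.4] j [-0.612  0.373  1.585 -0.     1.184 -0.88 ] F [0.6 0.  0.3] M [ 0.02 -0.04 -0.02] op 0.995
t 1.2 p [ 0.5282 -0.2322  0.1586] rpy [-180.    -0.2  105.5] j [-0.608  0.375  1.585  0.002  1.185 -0.879] F [-0.2  0.3 -0. ] M [-0.05  0.03  0.  ] op 1.001
```

View pics/scene1.png

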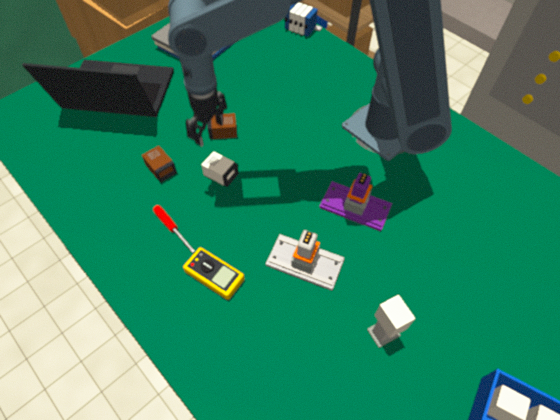

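```bash
python3 - <<'E'
from h import *
a=np.radians(20)
tz=-Z*np.cos(a)-d*np.sin(a)
G=SC+.020*d; G[2]=.031
T=G+.008*tz; print(T)
rel(T-.08*tz,rot(tz,ang(15)))
rel(T,rot(tz,ang(15)))
E
```

```text
[ 0.52586821 -0.23297559  0.02348246]
shift cm [-2.77 -0.26  5.98] | 6.6 turn deg [-0.1 19.8  0.5]
shift cm [-0.06 -0.24 13.51] | 13.5 turn deg [-0.1 19.8  0.5]
```

Emit:
play_rows(moves=[[-1.4,-0.2,3,0,10,0.3],[-2.8,-0.3,6,0,20,0.5],[-2.8,-0.3,6,0,20,0.5],[-2.8,-0.3,6,0,20,0.5]])

```text
time: 1.7
ee_pos: [0.5301, -0.2644, 0.1]
tool_rot: [-3.139, -0.349, 1.822]
ft_force: [0.1, -0.2, 0.1]
opening: 1.0
```

```bash
python3 - <<'E'
from h import *
st()
a=np.radians(20)
tz=-Z*np.cos(a)-d*np.sin(a)
G=SC+.020*d; G[2]=.031
T=G+.008*tz
rel(T-.08*tz,rot(tz,ang(15)))
rel(T,rot(tz,ang(15)))
from rig import optics
c=[optics.get_image(n)["color"][:,:,::-1] for n in ("scene","top")]
k=[cv2.resize(c[0][100:200,160:260],None,fx=4,fy=4,interpolation=2),cv2.resize(c[1][180:280,330:430],None,fx=4,fy=4,interpolation=2)]
cv2.imwrite("pics/2.png",np.hstack(k))
E
```

```text
t 1.7 p [ 0.5301 -0.2644  0.1   ] rpy [-179.8  -20.   104.4] j [-0.758  0.613  1.4    0.183  1.432 -1.063] F [ 0.1 -0.2  0.1] M [-0.16 -0.05 -0.04] op 1.0
shift cm [0.34 0.4  0.26] | 0.6 turn deg [ 0.1 -0.  -0.6]
shift cm [0.34 0.39 8.26] | 8.3 turn deg [ 0.1 -0.  -0.6]
```

View pics/2.png

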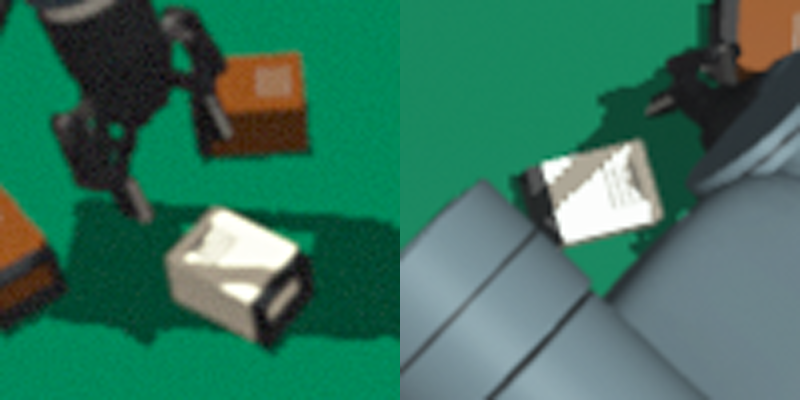

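Emit:
play_rows(moves=[[0.3,0.4,1,0,0,-0.6],[0.3,0.4,3.5,0,0,-0.6],[0.3,0.4,6,0,0,-0.6],[0.3,0.4,8.3,0,0,-0.6],[0.3,0.4,8.3,0,0,-0.6],[0.3,0.4,8.3,0,0,-0.6]])

```text
time: 2.55
ee_pos: [0.5274, -0.2329, 0.025]
tool_rot: [3.138, -0.347, 1.837]
ft_force: [0.1, 0.2, 0.6]
opening: 1.003
```

```bash
python3 - <<'E'
from h import *
st()
from rig import optics
c=[optics.get_image(n)["color"][:,:,::-1] for n in ("scene","top")]
k=[cv2.resize(c[0][100:200,160:260],None,fx=4,fy=4,interpolation=2),cv2.resize(c[1][180:280,330:430],None,fx=4,fy=4,interpolation=2)]
cv2.imwrite("pics/3.png",np.hstack(k))
E
```

```text
t 2.55 p [ 0.5274 -0.2329  0.025 ] rpy [179.8 -19.9 105.2] j [-0.725  0.669  1.512  0.2    1.258 -1.081] F [0.1 0.2 0.6] M [-0.16 -0.1   0.  ] op 1.003
```

View pics/3.png

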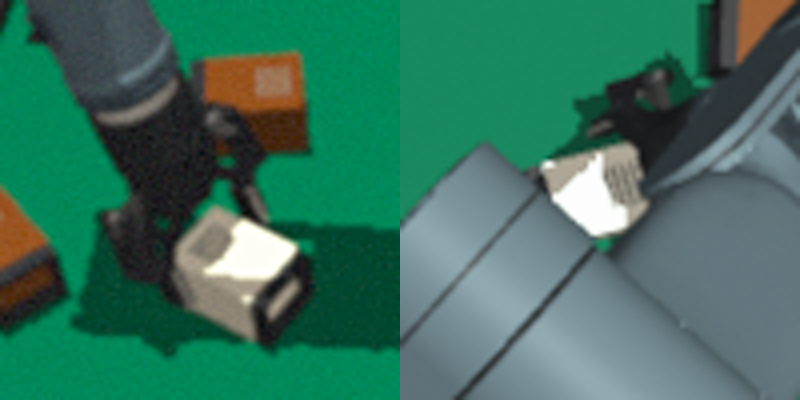

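Fingers straddle the sleeve near its white end. Closing.

Emit:
play_rows(moves=[[0,0,0,0,0,0],[0,0,0,0,0,0],[0,0,0,0,0,0],[0,0,0,0,0,0],[0,0,0,0,0,0],[0,0,0,0,0,0]], jaw=0.0, grip_force=60)

```text
time: 3.4
ee_pos: [0.5272, -0.2336, 0.0243]
tool_rot: [3.138, -0.347, 1.835]
ft_force: [0.7, -1.5, 5.8]
opening: 0.704
```

```bash
python3 - <<'E'
from h import *
st()
E
```

```text
t 3.4 p [ 0.5272 -0.2336  0.0243] rpy [179.8 -19.9 105.2] j [-0.727  0.67   1.511  0.2    1.258 -1.081] F [ 0.7 -1.5  5.8] M [-0.06  0.14  0.01] op 0.704
```

```bash
cat > kin.py <<'E'
from h import *
def Ry(a):return R.from_euler('y',a)
def Rz(a):return R.from_euler('z',a)
def fk(q,P):
    h,a,L1,L2,Lt,o1,o2=P
    A=Rz(q[0]); p=A.apply([a,o1,h])
    B=A*Ry(q[1]); p=p+B.apply([0,0,L1])
    Cc=B*Ry(q[2]); p=p+Cc.apply([0,0,L2])
    D=Cc*Rz(-q[3])*Ry(q[4]); p=p+D.apply([0,o2,Lt])
    E=D*Rz(q[5]); return p,E
data=[([-1.3278,.25937,1.53606,0,1.34801,-.20278],[.23704,-.49575,.24147],[-179.9,0,25.54]),
([-0.608,0.375,1.585,0.002,1.185,-0.879],[0.5282,-0.2322,0.1586],[-180,-.2,105.5]),
([-0.758,0.613,1.4,0.183,1.432,-1.063],[0.5301,-0.2644,0.1],[-179.8,-20,104.4]),
([-0.725,0.669,1.512,0.2,1.258,-1.081],[0.5274,-0.2329,0.025],[179.8,-19.9,105.2])]
EOFF=None
if __name__=="__main__":
  for sg in(1,):
    f=lambda P:np.concatenate([fk(q,P)[0]-np.array(p) for q,p,_ in data])
    r=least_squares(f,[.15,0,.45,.43,.25,.11,0]);print(r.x,np.round(f(r.x)*1000,1))
    for q,p,e in data:
        E=fk(q,r.x)[1];T=R.from_euler('xyz',e,degrees=True);print((E.inv()*T).as_rotvec(degrees=True).round(1), E.apply([0,0,1]).round(3),T.apply([0,0,1]).round(3))
E
python3 kin.py
```

```text
[ 0.06760842  0.11587265  0.01410583  0.44764984 -0.25479164 -0.07880287
  0.19942934] [ 13.9 -15.2  -5.2 -19.1  25.5   6.7   8.7 -20.9  -5.9 -13.4  -2.3   4.3]
[ 0. -0. 90.] [-0.     0.002 -1.   ] [-0.001  0.002 -1.   ]
[-0.3 -0.1 90.1] [-0.004  0.    -1.   ] [-0.001  0.003 -1.   ]
[-22.2  -6.4  91.8] [-0.336  0.07  -0.939] [-0.088  0.33  -0.94 ]
[-23.6  -7.1  95.9] [-0.337  0.046 -0.941] [-0.086  0.329 -0.94 ]
```

```bash
sed -i 's/Rz(-q\[3\])/Rz(q[3])/' kin.py; python3 kin.py
```

```text
[ 0.20189216  0.00571296  0.47844764  0.42002361  0.32911573  0.13140868
 -0.01968457] [ 0.7  1.1  0.2  2.5 -0.3 -0.  -3.4  1.8  1.1  1.  -2.4 -1.2]
[ 0. -0. 90.] [-0.     0.002 -1.   ] [-0.001  0.002 -1.   ]
[-0. -0. 90.] [-0.002  0.003 -1.   ] [-0.001  0.003 -1.   ]
[ 0.1 -0.  90. ] [-0.088  0.331 -0.939] [-0.088  0.33  -0.94 ]
[-0.   0.  90.1] [-0.086  0.329 -0.941] [-0.086  0.329 -0.94 ]
```

```bash
cat >> kin.py <<'E'
P=np.array([0.20189216,0.00571296,0.47844764,0.42002361,0.32911573,0.13140868,-0.01968457])
LO=np.array([-3.14,-.91,.19,-1.22,.22,-3.12]);HI=np.array([3.14,2.08,2.58,4.36,2.71,3.12])
TW=Rz(np.pi/2)
def ik(p,Rt,q0):
    f=lambda q:np.r_[(fk(q,P)[0]-p)*10,((fk(q,P)[1]*TW).inv()*Rt).as_rotvec()]
    r=least_squares(f,np.clip(q0,LO+.01,HI-.01),bounds=(LO,HI));return r.x,np.abs(r.fun).max()
# grasp: sleeve in tool frame
Tp=np.array([.5272,-.2336,.0243]);Tr=R.from_euler('xyz',[180,-19.9,105.2],degrees=True)
Sr0=R.from_matrix(np.c_[-Z,np.cross(d,-Z),d])
cs=Tr.inv().apply(SC-Tp); rs=Tr.inv()*Sr0
def tool_for(c,phi): # sleeve upright, centre c, tool horizontal part at phi deg
    # upright: z=Z ; sleeve x (was -Z, ie along tool at pick) -> dir(phi)
    Sr=R.from_matrix(np.c_[ang(phi),np.cross(Z,ang(phi)),Z])
    Rt=Sr*rs.inv(); return np.array(c)-Rt.apply(cs),Rt
E
python3 - <<'E'
from kin import *
q=np.array([-0.727,0.67,1.511,0.2,1.258,-1.081])
print(cs,rs.apply([0,0,1]))
for X,Y in((.5,-.1),(.6,-.05),(.5,-.2),(.6,-.2),(.65,-.1),(.6,0.),(.7,-.1)):
  for phi in(-20,0,20,40,60,80):
    p,Rt=tool_for([X,Y,.047],phi)
    b=None
    for s in([-.8,.8,1.4,1.5,1.2,-1.],[-.5,.9,1.6,2.2,.8,-1.5],[-.8,.8,1.4,1.5,1.2,1.]):
        x,e=ik(p,Rt,s)
        if e<1e-4: m=np.minimum(x-LO,HI-x).min(); 
        if e<1e-4 and (b is None or m>b[0]): b=(m,x)
    if b: print(X,Y,phi,round(b[0],2),b[1].round(2))
E
```

```text
[ 0.01719588 -0.00106122  0.00601212] [-0.9402824  -0.00349065 -0.34037748]
0.5 -0.1 20 0.05 [-1.24  0.6   2.53  1.55  1.22  1.58]
0.5 -0.1 40 0.33 [-1.17  0.63  2.25  1.2   1.31  1.82]
0.5 -0.1 60 0.61 [-1.06  0.72  1.97  0.95  1.47  1.95]
0.5 -0.1 80 0.88 [-0.93  0.82  1.7   0.76  1.67  2.  ]
0.6 -0.05 -20 0.04 [-0.32  0.6   2.54  3.17  1.22  1.57]
0.6 -0.05 0 0.02 [-0.69  0.6   2.56  2.46  1.24  1.56]
0.6 -0.05 20 0.18 [-0.87  0.6   2.4   1.87  1.18  1.71]
0.6 -0.05 40 0.44 [-0.9   0.66  2.14  1.43  1.25  1.92]
0.6 -0.05 60 0.73 [-0.85  0.76  1.85  1.12  1.43  2.07]
0.6 -0.05 80 0.97 [-0.76  0.88  1.54  0.9   1.65  2.15]
0.5 -0.2 20 0.25 [-1.32  0.61  2.33  1.4   1.25  1.78]
0.5 -0.2 40 0.54 [-1.25  0.69  2.04  1.1   1.39  1.95]
0.5 -0.2 60 0.82 [-1.14  0.8   1.76  0.87  1.59  2.03]
0.5 -0.2 80 0.91 [-1.02  0.92  1.48  0.7   1.8   2.05]
0.6 -0.2 -20 0.08 [-0.77  0.6   2.5   2.71  1.18  1.59]
0.6 -0.2 0 0.19 [-1.01  0.61  2.39  2.08  1.15  1.7 ]
0.6 -0.2 20 0.42 [-1.09  0.65  2.16  1.58  1.2   1.92]
0.6 -0.2 40 0.7 [-1.07  0.75  1.88  1.23  1.36  2.08]
0.6 -0.2 60 0.94 [-1.    0.88
[... 369 characters left out ...]
1 80 0.87 [-0.76  0.98  1.31  0.92  1.74  2.25]
0.6 0.0 -20 0.07 [-0.14  0.6   2.51  3.35  1.2   1.56]
0.6 0.0 0 0.0 [-0.53  0.6   2.58  2.62  1.26  1.55]
0.6 0.0 20 0.13 [-0.77  0.6   2.45  1.99  1.19  1.65]
0.6 0.0 40 0.37 [-0.82  0.64  2.21  1.52  1.22  1.87]
0.6 0.0 60 0.65 [-0.78  0.73  1.93  1.18  1.38  2.04]
0.6 0.0 80 0.96 [-0.7   0.85  1.62  0.95  1.6   2.13]
0.7 -0.1 -20 0.29 [-0.36  0.63  2.29  3.13  1.    1.57]
0.7 -0.1 0 0.31 [-0.62  0.63  2.27  2.45  1.03  1.73]
0.7 -0.1 20 0.48 [-0.77  0.67  2.1   1.87  1.09  1.94]
0.7 -0.1 40 0.74 [-0.81  0.76  1.84  1.44  1.24  2.14]
0.7 -0.1 60 0.85 [-0.78  0.89  1.52  1.15  1.48  2.27]
0.7 -0.1 80 0.77 [-0.72  1.05  1.15  0.96  1.76  2.35]
```

```bash
cat >> kin.py <<'E'
from scipy.spatial.transform import Slerp
def plan(wps,n,q0=None,hold=0,p0=None,R0=None,show=True):
    """rows from current pose through wps [(p,R)], n rows each"""
    if p0 is None:
        s=cur();p0=s["ee_pos"];R0=R.from_euler("xyz",s["tool_rot"]);q0=s["joints"]
    rows=[];pa,Ra=p0,R0;qm=[]
    q=q0
    for (pb,Rb),k in zip(wps,n):
        S=Slerp([0,1],R.concatenate([Ra,Rb]))
        for i in range(1,k+1):
            t=i/k;p=pa+(np.array(pb)-pa)*t;Rt=S(t)
            sh=R0.inv().apply(p-p0)*100;w=(R0.inv()*Rt).as_rotvec(degrees=True)
            rows.append([round(float(v),1) for v in np.r_[sh,w]])
            qn,e=ik(p,Rt,q);qm.append((np.abs(qn-q).max()*8,e));q=qn
        pa,Ra=np.array(pb),Rb
    print(rows);print("maxspeed",round(max(a for a,_ in qm),2),"err",round(max(e for _,e in qm),4),"qend",q.round(2))
    return pa,Ra,q
E
python3 - <<'E'
from kin import *
s=cur();p0=s["ee_pos"];R0=R.from_euler("xyz",s["tool_rot"])
p1=p0+[0,0,.17]
yaw=lambda a:R.from_euler('z',a,degrees=True)
pa,Ra,q=plan([(p1,R0)],[6])
print('B');pa,Ra,q=plan([(p1+[0.02,0,.03],yaw(-70)*R0)],[8],q,p0=pa,R0=Ra)
print('C');pa,Ra,q=plan([(p1+[0.03,0,.03],yaw(-140)*R0)],[8],q,p0=pa,R0=Ra)
print('D');pa,Ra,q=plan([(p1+[0.03,0,.03],yaw(-210)*R0)],[8],q,p0=pa,R0=Ra)
Tp2,Tr2=tool_for([.58,-.08,.12],70)
print('E');pa,Ra,q=plan([(Tp2,Tr2)],[12],q,p0=pa,R0=Ra)
Tp2,Tr2=tool_for([.58,-.08,.047],70)
print('F');pa,Ra,q=plan([(Tp2,Tr2)],[5],q,p0=pa,R0=Ra)
E
```

```text
[[1.0, 0.0, -2.7, 0.0, 0.0, 0.0], [1.9, 0.0, -5.3, 0.0, 0.0, 0.0], [2.9, 0.0, -8.0, 0.0, 0.0, 0.0], [3.9, 0.0, -10.7, 0.0, 0.0, 0.0], [4.8, 0.0, -13.3, 0.0, 0.0, 0.0], [5.8, 0.1, -16.0, 0.0, 0.0, 0.0]]
maxspeed 0.47 err 0.0 qend [-0.72  0.51  1.33  0.19  1.59 -1.01]
B
[[0.1, 0.2, -0.4, -3.0, -0.0, 8.2], [0.1, 0.5, -0.7, -6.0, -0.1, 16.5], [0.2, 0.7, -1.1, -8.9, -0.1, 24.7], [0.3, 1.0, -1.5, -11.9, -0.1, 32.9], [0.3, 1.2, -1.9, -14.9, -0.1, 41.1], [0.4, 1.5, -2.2, -17.9, -0.2, 49.4], [0.5, 1.7, -2.6, -20.9, -0.2, 57.6], [0.5, 1.9, -3.0, -23.8, -0.2, 65.8]]
maxspeed 1.19 err 0.0 qend [-0.79  0.27  1.6   0.36  1.23  0.05]
C
[[0.1, 0.1, 0.0, -3.0, -0.0, 8.2], [0.2, 0.1, 0.1, -6.0, -0.1, 16.5], [0.3, 0.2, 0.1, -8.9, -0.1, 24.7], [0.4, 0.3, 0.1, -11.9, -0.1, 32.9], [0.5, 0.4, 0.2, -14.9, -0.1, 41.1], [0.6, 0.4, 0.2, -17.9, -0.2, 49.4], [0.7, 0.5, 0.2, -20.9, -0.2, 57.6], [0.8, 0.6, 0.3, -23.8, -0.2, 65.8]]
maxspeed 1.85 err 0.0 qend [-0.57  0.17  1.74 -0.02  0.88  1.61]
D
[[0.0, 0.0, 0.0, -3.0, -0.0, 8.2], [0.0, 0.0, 0.0, -6.0, -0.1, 16.5], [0.0, 0.0, 0.0, -8.9, -0.1, 24.7], [0.0, 0.0, 0.0
[... 250 characters left out ...]
 0.2, -7.5, 0.4], [-2.9, 0.3, 0.5, 0.5, -15.0, 0.8], [-4.4, 0.5, 0.7, 0.7, -22.5, 1.2], [-5.8, 0.6, 0.9, 0.9, -30.0, 1.6], [-7.3, 0.8, 1.2, 1.2, -37.5, 2.1], [-8.7, 0.9, 1.4, 1.4, -45.0, 2.5], [-10.2, 1.1, 1.7, 1.6, -52.5, 2.9], [-11.6, 1.2, 1.9, 1.9, -60.0, 3.3], [-13.1, 1.4, 2.1, 2.1, -67.5, 3.7], [-14.6, 1.5, 2.4, 2.3, -74.9, 4.1], [-16.0, 1.7, 2.6, 2.6, -82.4, 4.5], [-17.5, 1.8, 2.8, 2.8, -89.9, 4.9]]
maxspeed 1.12 err 0.0 qend [-0.87  0.7   1.69  0.96  1.64  2.2 ]
F
[[1.4, 0.0, 0.5, 0.0, 0.0, 0.0], [2.7, 0.0, 1.0, 0.0, 0.0, 0.0], [4.1, 0.0, 1.5, 0.0, 0.0, 0.0], [5.5, 0.0, 2.0, 0.0, 0.0, 0.0], [6.9, 0.0, 2.5, 0.0, 0.0, 0.0]]
maxspeed 0.2 err 0.0 qend [-0.87  0.82  1.7   0.96  1.56  2.1 ]
```

Emit:
play_rows(moves=[[0.4,0,-1,0,0,0],[1.4,0,-4,0,0,0],[2.5,0,-7,0,0,0],[3.6,0,-10,0,0,0],[4.7,0,-13,0,0,0],[5.8,0,-16,0,0,0],[5.8,0,-16,0,0,0]])

```text
time: 4.28
ee_pos: [0.5272, -0.2338, 0.1961]
tool_rot: [3.136, -0.345, 1.837]
ft_force: [0.4, 0.3, -2.3]
opening: 0.709
```

```bash
python3 - <<'E'
from kin import *
st()
from rig import optics
c=[optics.get_image(n)["color"][:,:,::-1] for n in ("scene","top")]
k=[cv2.resize(c[0][80:180,160:260],None,fx=4,fy=4,interpolation=2),cv2.resize(c[1][180:280,330:430],None,fx=4,fy=4,interpolation=2)]
cv2.imwrite("pics/4.png",np.hstack(k))
s=cur();p0=s["ee_pos"];R0=R.from_euler("xyz",s["tool_rot"]);q=s["joints"]
yaw=lambda a:R.from_euler('z',a,degrees=True)
print('B');pa,Ra,q=plan([(p0+[0.02,0,.03],yaw(-70)*R0)],[8])
print('C');pa,Ra,q=plan([(p0+[0.03,0,.03],yaw(-140)*R0)],[8],q,p0=pa,R0=Ra)
Tp2,Tr2=tool_for([.58,-.08,.12],70)
pm=(pa+Tp2)/2;Rm=Slerp([0,1],R.concatenate([Ra,Tr2]))(.5)
print('E');pa,Ra,q=plan([(pm,Rm)],[8],q,p0=pa,R0=Ra)
print('E');pa,Ra,q=plan([(Tp2,Tr2)],[8],q,p0=pa,R0=Ra)
E
```

```text
t 4.28 p [ 0.5272 -0.2338  0.1961] rpy [179.7 -19.7 105.2] j [-0.727  0.491  1.355  0.19   1.584 -1.017] F [ 0.4  0.3 -2.3] M [-0.36 -0.18 -0.02] op 0.709
B
[[0.1, 0.2, -0.4, -3.0, -0.0, 8.2], [0.1, 0.5, -0.7, -6.0, -0.0, 16.4], [0.2, 0.7, -1.1, -9.0, -0.0, 24.7], [0.3, 1.0, -1.5, -12.0, -0.1, 32.9], [0.3, 1.2, -1.9, -15.0, -0.1, 41.1], [0.4, 1.5, -2.2, -18.0, -0.1, 49.3], [0.5, 1.7, -2.6, -21.0, -0.1, 57.5], [0.5, 1.9, -3.0, -24.0, -0.1, 65.8]]
maxspeed 1.19 err 0.0 qend [-0.79  0.27  1.61  0.37  1.23  0.05]
C
[[0.1, 0.1, 0.0, -3.0, -0.0, 8.2], [0.2, 0.1, 0.1, -6.0, -0.0, 16.4], [0.3, 0.2, 0.1, -9.0, -0.0, 24.7], [0.4, 0.3, 0.1, -12.0, -0.1, 32.9], [0.5, 0.4, 0.2, -15.0, -0.1, 41.1], [0.6, 0.4, 0.2, -18.0, -0.1, 49.3], [0.7, 0.5, 0.2, -21.0, -0.1, 57.5], [0.8, 0.6, 0.3, -24.0, -0.1, 65.8]]
maxspeed 1.86 err 0.0 qend [-0.58  0.17  1.75 -0.02  0.88  1.61]
E
[[-0.6, -0.9, 0.3, 2.2, -4.7, 4.7], [-1.2, -1.7, 0.7, 4.4, -9.5, 9.3], [-1.8, -2.6, 1.0, 6.6, -14.2, 14.0], [-2.3, -3.5, 1.4, 8.8, -18.9, 18.6], [-2.9, -4.4, 1.7, 11.0, -23.7, 23.3], [-3.5, -5.2, 2.1, 13.2, -28.4, 27.9], [-4.1, -6.1, 2.4, 15.3, -33.1, 32.6], [-4.7, -7.0, 2.8, 17.5, -37.9, 37.2]]
maxspeed 0.78 err 0.0 qend [-0.72  0.46  1.49  0.45  1.46  1.94]
E
[[-0.5, -0.3, 0.9, 2.2, -4.7, 4.7], [-1.0, -0.5, 1.9, 4.4, -9.5, 9.3], [-1.6, -0.8, 2.8, 6.6, -14.2, 14.0], [-2.1, -1.1, 3.7, 8.8, -18.9, 18.6], [-2.6, -1.3, 4.7, 11.0, -23.7, 23.3], [-3.1, -1.6, 5.6, 13.2, -28.4, 27.9], [-3.7, -1.8, 6.6, 15.3, -33.1, 32.6], [-4.2, -2.1, 7.5, 17.5, -37.9, 37.2]]
maxspeed 0.52 err 0.0 qend [-0.87  0.7   1.69  0.96  1.64  2.2 ]
```

View pics/4.png

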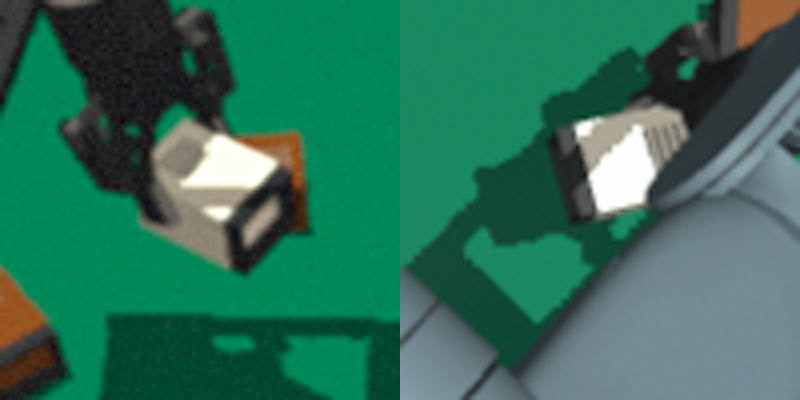

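Emit:
play_rows(moves=[[0,0.2,-0.4,-3,0,8.2],[0.1,0.5,-0.7,-6,0,16.4],[0.2,0.7,-1.1,-9,0,24.7],[0.3,1,-1.5,-12,0,32.9],[0.3,1.2,-1.9,-15,0,41.1],[0.4,1.5,-2.2,-18,0,49.3],[0.5,1.7,-2.6,-21,0,57.5],[0.5,1.9,-3,-24,0,65.8]])

```text
time: 5.38
ee_pos: [0.5449, -0.2329, 0.2212]
tool_rot: [-3.138, -0.35, 0.606]
ft_force: [0.4, -0.4, -2.1]
opening: 0.706
```

Emit:
play_rows(moves=[[0.1,0.1,0,-3,0,8.2],[0.2,0.1,0.1,-6,0,16.4],[0.3,0.2,0.1,-9,0,24.7],[0.4,0.3,0.1,-12,0,32.9],[0.5,0.4,0.2,-15,0,41.1],[0.6,0.4,0.2,-18,0,49.3],[0.7,0.5,0.2,-21,0,57.5],[0.8,0.6,0.3,-24,0,65.8]])

```text
time: 6.38
ee_pos: [0.555, -0.2326, 0.2208]
tool_rot: [-3.14, -0.347, -0.616]
ft_force: [-0.6, -0.2, -1.5]
opening: 0.708
```

```bash
python3 - <<'E'
from kin import *
st()
Tp2,Tr2=tool_for([.58,-.08,.12],70)
s=cur();pa=s["ee_pos"];Ra=R.from_euler("xyz",s["tool_rot"])
pm=(pa+Tp2)/2;Rm=Slerp([0,1],R.concatenate([Ra,Tr2]))(.5)
print('E');pa,Ra,q=plan([(pm,Rm)],[8])
print('E');pa,Ra,q=plan([(Tp2,Tr2)],[8],q,p0=pa,R0=Ra)
E
```

```text
t 6.38 p [ 0.555  -0.2326  0.2208] rpy [-179.9  -19.9  -35.3] j [-0.575  0.182  1.741 -0.017  0.871  1.62 ] F [-0.6 -0.2 -1.5] M [0.19 0.28 0.02] op 0.708
E
[[-0.6, -0.9, 0.3, 2.2, -4.7, 4.6], [-1.2, -1.7, 0.7, 4.4, -9.5, 9.3], [-1.7, -2.6, 1.0, 6.5, -14.2, 13.9], [-2.3, -3.5, 1.4, 8.7, -18.9, 18.5], [-2.9, -4.3, 1.7, 10.9, -23.6, 23.1], [-3.5, -5.2, 2.0, 13.1, -28.4, 27.8], [-4.1, -6.1, 2.4, 15.3, -33.1, 32.4], [-4.6, -6.9, 2.7, 17.4, -37.8, 37.0]]
maxspeed 0.81 err 0.0 qend [-0.72  0.46  1.49  0.45  1.46  1.94]
E
[[-0.5, -0.3, 0.9, 2.2, -4.7, 4.6], [-1.1, -0.5, 1.9, 4.4, -9.5, 9.3], [-1.6, -0.8, 2.8, 6.5, -14.2, 13.9], [-2.1, -1.1, 3.7, 8.7, -18.9, 18.5], [-2.6, -1.4, 4.6, 10.9, -23.6, 23.1], [-3.2, -1.6, 5.6, 13.1, -28.4, 27.8], [-3.7, -1.9, 6.5, 15.3, -33.1, 32.4], [-4.2, -2.2, 7.4, 17.4, -37.8, 37.0]]
maxspeed 0.52 err 0.0 qend [-0.87  0.7   1.69  0.96  1.64  2.2 ]
```

Emit:
play_rows(moves=[[-0.6,-0.9,0.3,2.2,-4.7,4.6],[-1.2,-1.7,0.7,4.4,-9.5,9.3],[-1.7,-2.6,1,6.5,-14.2,13.9],[-2.3,-3.5,1.4,8.7,-18.9,18.5],[-2.9,-4.3,1.7,10.9,-23.6,23.1],[-3.5,-5.2,2,13.1,-28.4,27.8],[-4.1,-6.1,2.4,15.3,-33.1,32.4],[-4.6,-6.9,2.7,17.4,-37.8,37]])

```text
time: 7.38
ee_pos: [0.5674, -0.1566, 0.1801]
tool_rot: [-2.833, 0.422, -1.134]
ft_force: [0.3, -0.1, -1.2]
opening: 0.706
```

Emit:
play_rows(moves=[[-0.5,-0.3,0.9,2.2,-4.7,4.6],[-1.1,-0.5,1.9,4.4,-9.5,9.3],[-1.6,-0.8,2.8,6.5,-14.2,13.9],[-2.1,-1.1,3.7,8.7,-18.9,18.5],[-2.6,-1.4,4.6,10.9,-23.6,23.1],[-3.2,-1.6,5.6,13.1,-28.4,27.8],[-3.7,-1.9,6.5,15.3,-33.1,32.4],[-4.2,-2.2,7.4,17.4,-37.8,37]])

```text
time: 8.38
ee_pos: [0.5799, -0.0804, 0.139]
tool_rot: [-3.132, 1.224, -1.907]
ft_force: [-0.5, -0.9, -2.0]
opening: 0.705
```

Emit:
play_rows(moves=[[0,0,0,0,0,0]])

```text
time: 8.5
ee_pos: [0.5789, -0.0799, 0.1382]
tool_rot: [-3.136, 1.223, -1.909]
ft_force: [-1.3, 0.3, -1.9]
opening: 0.708
```

```bash
python3 - <<'E'
from kin import *
st()
from rig import optics
c=[optics.get_image(n)["color"][:,:,::-1] for n in ("scene","top")]
k=[cv2.resize(c[0][80:230,160:310],None,fx=2.66,fy=2.66,interpolation=2),cv2.resize(c[1][150:300,260:410],None,fx=2.66,fy=2.66,interpolation=2)]
cv2.imwrite("pics/5.png",np.hstack(k))
s=cur();Rt=R.from_euler("xyz",s["tool_rot"])
print("sleeve z axis",(Rt*rs).apply([0,0,1]).round(3),"centre",s["ee_pos"]+Rt.apply(cs))
Tp2,Tr2=tool_for([.58,-.08,.047],70); rel(Tp2,Tr2)
E
```

```text
t 8.5 p [ 0.5789 -0.0799  0.1382] rpy [-179.7   70.1 -109.4] j [-0.868  0.743  1.68   0.953  1.624  2.176] F [-1.3  0.3 -1.9] M [-0.63  0.26 -0.03] op 0.708
sleeve z axis [-0.003  0.005  1.   ] centre [ 0.58124564 -0.08167692  0.12188995]
shift cm [6.99 0.23 2.68] | 7.5 turn deg [ 0.3 -0.2  0.4]
```

View pics/5.png

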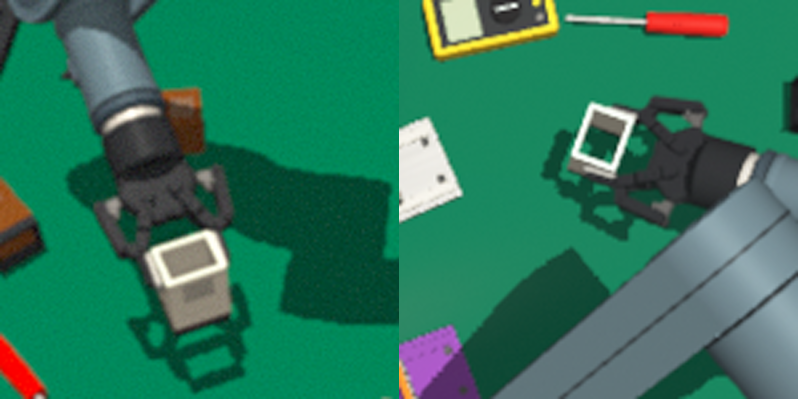

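Emit:
play_rows(moves=[[1.5,0,0.6,0,0,0],[3.5,0,1.3,0,0,0],[5.3,0,1.9,0,0,0],[6.4,0,2.3,0,0,0],[6.8,0,2.5,0,0,0],[6.8,0,2.5,0,0,0]])

```text
time: 9.35
ee_pos: [0.581, -0.0809, 0.0683]
tool_rot: [-3.118, 1.222, -1.891]
ft_force: [0.3, 0.3, -1.8]
opening: 0.708
```

Emit:
play_rows(moves=[[0.1,0,0,0,0,0],[0.2,0,0.1,0,0,0],[0.2,0,0.1,0,0,0]])

```text
time: 9.72
ee_pos: [0.5812, -0.0808, 0.0664]
tool_rot: [-3.115, 1.221, -1.889]
ft_force: [0.2, 0.4, -1.5]
opening: 0.707
```

```bash
python3 - <<'E'
from kin import *
st()
s=cur();Rt=R.from_euler("xyz",s["tool_rot"])
print("sleeve z axis",(Rt*rs).apply([0,0,1]).round(3),"centre",s["ee_pos"]+Rt.apply(cs))
E
```

```text
t 9.72 p [ 0.5812 -0.0808  0.0664] rpy [-178.5   69.9 -108.2] j [-0.866  0.863  1.675  0.953  1.554  2.076] F [ 0.2  0.4 -1.5] M [-0.7   0.28 -0.  ] op 0.707
sleeve z axis [-0.004  0.004  1.   ] centre [ 0.58226401 -0.0814419   0.04823835]
```

Emit:
play_rows(moves=[[0.1,0,0,0,0,0],[0.2,0,0,0,0,0],[0.2,0,0.1,0,0,0]])

```text
time: 10.1
ee_pos: [0.5813, -0.0806, 0.0639]
tool_rot: [-3.117, 1.221, -1.89]
ft_force: [0.4, -0.2, -1.6]
opening: 0.708
```

Emit:
play_rows(moves=[[0.1,0,0,0,0,0],[0.1,0,0,0,0,0]])

```text
time: 10.35
ee_pos: [0.5812, -0.0807, 0.0635]
tool_rot: [-3.117, 1.222, -1.89]
ft_force: [-0.3, 0.3, 1.3]
opening: 0.71
```

Emit:
play_rows(moves=[[0.1,0,0,0,0,0],[0.1,0,0,0,0,0]])

```text
time: 10.6
ee_pos: [0.5811, -0.0808, 0.0635]
tool_rot: [-3.116, 1.224, -1.889]
ft_force: [0.1, 0.8, 5.7]
opening: 0.705
```

Emit:
play_rows(moves=[[0,0,0,0,0,0],[0,0,0,0,0,0],[0,0,0,0,0,0],[0,0,0,0,0,0],[0,0,0,0,0,0]], jaw=1.0)

```text
time: 11.22
ee_pos: [0.581, -0.0812, 0.062]
tool_rot: [-3.117, 1.221, -1.89]
ft_force: [0.1, 0.5, -0.0]
opening: 1.001
```

```bash
python3 - <<'E'
from kin import *
st()
from rig import optics
c=[optics.get_image(n)["color"][:,:,::-1] for n in ("scene","top")]
k=[cv2.resize(c[0][120:220,190:290],None,fx=4,fy=4,interpolation=2),cv2.resize(c[1][170:270,290:390],None,fx=4,fy=4,interpolation=2)]
cv2.imwrite("pics/6.png",np.hstack(k))
E
```

```text
t 11.22 p [ 0.581  -0.0812  0.062 ] rpy [-178.6   70.  -108.3] j [-0.867  0.871  1.674  0.953  1.55   2.071] F [ 0.1  0.5 -0. ] M [-0.37  0.17 -0.03] op 1.001
```

View pics/6.png

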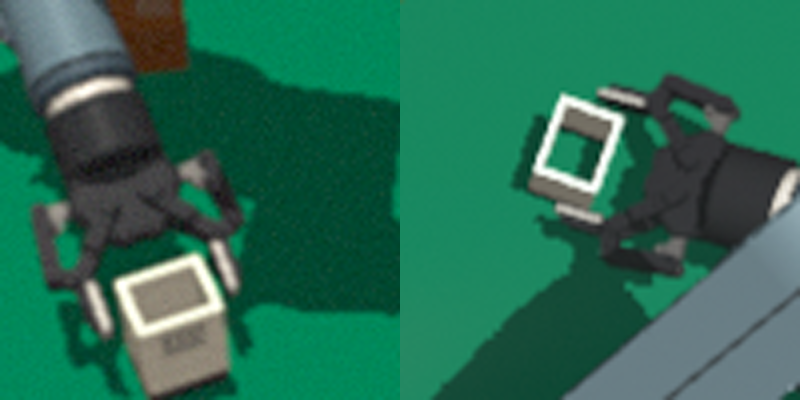

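Emit:
play_rows(moves=[[0,0,-1,0,0,0],[0,0,-3,0,0,0],[0,0,-6,0,0,0],[0,0,-9,0,0,0],[0,0,-12,0,0,0],[0,0,-12,0,0,0]])

```text
time: 12.08
ee_pos: [0.5426, -0.1911, 0.104]
tool_rot: [-3.108, 1.218, -1.886]
ft_force: [0.3, 0.4, 1.0]
opening: 0.998
```

```bash
python3 - <<'E'
from kin import *
st()
from rig import optics
c=[optics.get_image(n)["color"][:,:,::-1] for n in ("scene","top")]
k=[cv2.resize(c[0][150:215,200:265],None,fx=6,fy=6,interpolation=2),cv2.resize(c[1][180:245,310:375],None,fx=6,fy=6,interpolation=2)]
cv2.imwrite("pics/7.png",np.hstack(k))
Rd=rot(-Z,ang(-20))
p1=np.array([.56,-.15,.22]);p2=np.array([.582,-.0815,.18])
q=cur()["joints"]
pa=cur()["ee_pos"];Ra=R.from_euler("xyz",cur()["tool_rot"])
Rm=Slerp([0,1],R.concatenate([Ra,Rd]))
print((Ra.inv()*Rd).as_rotvec(degrees=True))
a=plan([(pa+(p1-pa)*.6,Rm(.5))],[8]);b=plan([(p2,Rm(1.))],[8],a[2],p0=a[0],R0=a[1])
E
```

```text
t 12.07 p [ 0.5426 -0.1911  0.104 ] rpy [-178.1   69.8 -108.1] j [-1.022  0.848  1.545  0.837  1.716  2.128] F [0.3 0.4 1. ] M [-0.36  0.13 -0.  ] op 0.998
[-102.87236597   -0.38318333 -147.06558396]
[[-0.9, -0.0, -0.0, -6.4, -0.0, -9.2], [-1.9, -0.1, -0.0, -12.9, -0.0, -18.4], [-2.8, -0.1, -0.0, -19.3, -0.1, -27.6], [-3.7, -0.1, -0.0, -25.7, -0.1, -36.8], [-4.6, -0.2, -0.0, -32.1, -0.1, -46.0], [-5.6, -0.2, -0.0, -38.6, -0.1, -55.1], [-6.5, -0.2, -0.0, -45.0, -0.2, -64.3], [-7.4, -0.3, -0.0, -51.4, -0.2, -73.5]]
maxspeed 1.23 err 0.0 qend [-0.65  0.85  1.01  0.32  2.06  1.1 ]
[[0.3, -1.0, 0.5, -6.4, -0.0, -9.2], [0.6, -1.9, 0.9, -12.9, -0.0, -18.4], [0.9, -2.9, 1.4, -19.3, -0.1, -27.6], [1.3, -3.8, 1.9, -25.7, -0.1, -36.8], [1.6, -4.8, 2.4, -32.1, -0.1, -46.0], [1.9, -5.7, 2.8, -38.6, -0.1, -55.1], [2.2, -6.7, 3.3, -45.0, -0.2, -64.3], [2.5, -7.6, 3.8, -51.4, -0.2, -73.5]]
maxspeed 1.2 err 0.0 qend [-0.33  0.37  1.53 -0.    1.24  0.02]
```

View pics/7.png

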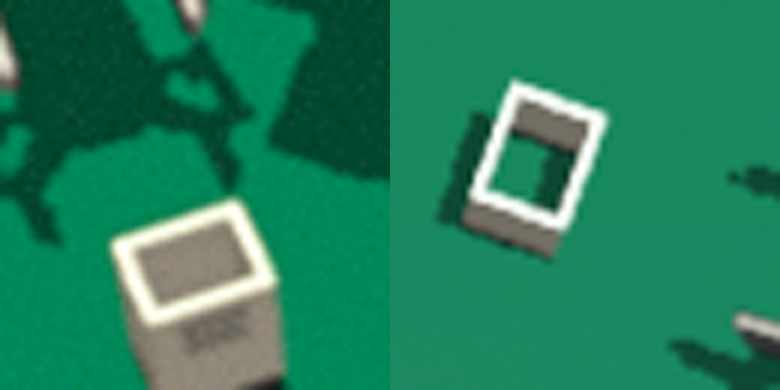

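```bash
python3 - <<'E'
from h import *
S=np.array([atz("scene",u,.09) for u in cr(200,150,6,[(112,240),(238,200),(277,278),(152,325)])])
T=np.array([atz("top",u,.09) for u in cr(310,180,6,[(124,80),(218,118),(175,230),(80,195)])])
print(S.round(4),S.mean(0),T.round(4),T.mean(0))
for Q in(S,T):
  for i,j in((0,1),(1,2),(3,2),(0,3)):
    v=Q[j]-Q[i];print(round(np.linalg.norm(v)*1e3,1),round(np.degrees(np.arctan2(v[1],v[0])),1))
E
```

```text
[[ 0.5988 -0.1178  0.09  ]
 [ 0.541  -0.096   0.09  ]
 [ 0.5565 -0.0498  0.09  ]
 [ 0.6152 -0.0683  0.09  ]] [ 0.5778805  -0.08296959  0.09      ] [[ 0.6178 -0.069   0.09  ]
 [ 0.5993 -0.1153  0.09  ]
 [ 0.5431 -0.0941  0.09  ]
 [ 0.5598 -0.0476  0.09  ]] [ 0.58000241 -0.08149988  0.09      ]
61.8 159.3
48.8 71.4
61.5 162.4
52.1 71.7
49.8 -111.7
60.1 159.4
49.4 -109.7
61.8 159.8
```

Emit:
play_rows(moves=[[-0.9,0,0,-6.4,0,-9.2],[-1.9,-0.1,0,-12.9,0,-18.4],[-2.8,-0.1,0,-19.3,0,-27.6],[-3.7,-0.1,0,-25.7,0,-36.8],[-4.6,-0.2,0,-32.1,0,-46],[-5.6,-0.2,0,-38.6,0,-55.1],[-6.5,-0.2,0,-45,0,-64.3],[-7.4,-0.3,0,-51.4,-0.2,-73.5]])

```text
time: 13.18
ee_pos: [0.5535, -0.1629, 0.1723]
tool_rot: [-2.419, 0.518, -0.004]
ft_force: [0.1, -0.8, -0.2]
opening: 0.998
```

```bash
python3 - <<'E'
from kin import *
st()
plan([(np.array([.580,-.082,.17]),rot(-Z,ang(-20)))],[8])
E
```

```text
t 13.18 p [ 0.5535 -0.1629  0.1723] rpy [-138.6   29.7   -0.2] j [-0.663  0.82   1.069  0.339  2.048  1.141] F [ 0.1 -0.8 -0.2] M [-0.32 -0.18  0.03] op 0.998
[[0.3, -0.9, 0.6, -6.7, -0.0, -9.5], [0.6, -1.7, 1.1, -13.4, -0.0, -19.1], [0.9, -2.6, 1.7, -20.1, -0.0, -28.6], [1.2, -3.4, 2.3, -26.8, -0.0, -38.1], [1.5, -4.3, 2.8, -33.5, -0.1, -47.6], [1.8, -5.1, 3.4, -40.1, -0.1, -57.2], [2.1, -6.0, 4.0, -46.8, -0.1, -66.7], [2.4, -6.8, 4.5, -53.5, -0.1, -76.2]]
maxspeed 1.22 err 0.0 qend [-0.33  0.38  1.55 -0.    1.21  0.02]
```

Emit:
play_rows(moves=[[0.2,-0.8,0,-5.8,0,-8.3],[0.5,-1.5,0.5,-11.7,0,-16.7],[0.8,-2.3,1,-17.6,0,-25],[1,-3,1.7,-23.4,0,-33.3],[1.3,-3.8,2.5,-29.3,-0.1,-41.7],[1.6,-4.5,3,-35.1,-0.1,-50],[1.8,-5.3,3.5,-41,-0.1,-58.4],[2.1,-6,4,-46.8,-0.1,-66.7]])

```text
time: 14.18
ee_pos: [0.577, -0.0911, 0.1704]
tool_rot: [-3.025, 0.01, 1.057]
ft_force: [-0.1, 0.2, -0.7]
opening: 1.002
```

```bash
python3 - <<'E'
from kin import *
st()
rel(np.array([.580,-.082,.13]),rot(-Z,ang(-20)))
E
```

```text
t 14.18 p [ 0.577  -0.0911  0.1704] rpy [-173.3    0.6   60.5] j [-0.353  0.442  1.455  0.009  1.361  0.16 ] F [-0.1  0.2 -0.7] M [-0.02 -0.03 -0.03] op 1.002
shift cm [0.98 0.28 4.02] | 4.1 turn deg [-6.7  0.  -9.5]
```

Emit:
play_rows(moves=[[0.5,0.1,1,-3.4,0,-4.8],[1,0.3,2.5,-6.7,0,-9.5],[1,0.3,4,-6.7,0,-9.5],[1,0.3,4,-6.7,0,-9.5],[1,0.3,4,-6.7,0,-9.5]])

```text
time: 14.8
ee_pos: [0.581, -0.0841, 0.1305]
tool_rot: [-3.139, 0.001, 1.214]
ft_force: [-0.7, -0.6, 0.3]
opening: 1.003
```

```bash
python3 - <<'E'
from kin import *
st()
rel(np.array([.580,-.082,.065]),rot(-Z,ang(-20)))
from rig import optics
c=[optics.get_image(n)["color"][:,:,::-1] for n in ("scene","top")]
k=[cv2.resize(c[0][120:220,190:290],None,fx=4,fy=4,interpolation=2),cv2.resize(c[1][170:270,290:390],None,fx=4,fy=4,interpolation=2)]
cv2.imwrite("pics/8.png",np.hstack(k))
E
```

```text
t 14.8 p [ 0.581  -0.0841  0.1305] rpy [-179.9    0.    69.6] j [-0.333  0.42   1.591 -0.     1.133  0.024] F [-0.7 -0.6  0.3] M [0.05 0.01 0.02] op 1.003
shift cm [ 0.17 -0.16  6.55] | 6.6 turn deg [-0.1  0.  -0.4]
```

View pics/8.png

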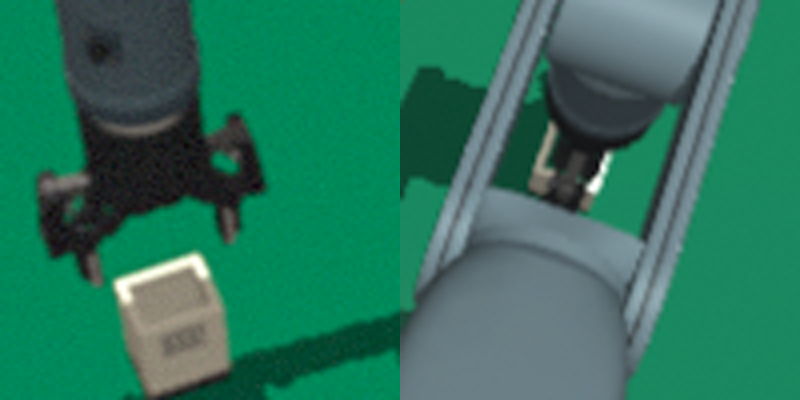

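Emit:
play_rows(moves=[[0.2,-0.2,1,0,0,0],[0.2,-0.2,3,0,0,0],[0.2,-0.2,5,0,0,0],[0.2,-0.2,6.5,0,0,0],[0.2,-0.2,6.5,0,0,0],[0.2,-0.2,6.5,0,0,0]])

```text
time: 15.65
ee_pos: [0.5798, -0.0814, 0.066]
tool_rot: [-3.141, 0.0, 1.215]
ft_force: [0.6, -0.1, -0.0]
opening: 1.0
```

Emit:
play_rows(moves=[[0,0,0,0,0,0],[0,0,0,0,0,0],[0,0,0,0,0,0],[0,0,0,0,0,0],[0,0,0,0,0,0]], jaw=0.0, grip_force=80)

```text
time: 16.27
ee_pos: [0.5804, -0.0816, 0.0668]
tool_rot: [3.141, 0.0, 1.215]
ft_force: [1.6, -0.3, 5.7]
opening: 0.701
```

```bash
python3 - <<'E'
from kin import *
st()
p0=cur()["ee_pos"];
plan([(p0+[0,0,.14],rot(-Z,ang(-20)))],[6])
E
```

```text
t 16.27 p [ 0.5804 -0.0816  0.0668] rpy [179.9   0.   69.6] j [-3.300e-01  4.900e-01  1.659e+00 -1.000e-03  9.920e-01  2.600e-02] F [ 1.6 -0.3  5.7] M [0.03 0.06 0.02] op 0.701
[[-0.0, 0.0, -2.3, 0.0, 0.0, -0.1], [-0.0, 0.0, -4.7, 0.0, 0.0, -0.1], [-0.0, 0.0, -7.0, 0.0, 0.0, -0.2], [-0.0, 0.0, -9.3, 0.0, 0.0, -0.3], [-0.0, 0.0, -11.7, 0.0, 0.0, -0.3], [-0.0, 0.0, -14.0, 0.1, 0.0, -0.4]]
maxspeed 0.42 err 0.0 qend [-0.33  0.35  1.49  0.    1.29  0.02]
```

Emit:
play_rows(moves=[[0,0,-1,0,0,0],[0,0,-4,0,0,0],[0,0,-8,0,0,0],[0,0,-12,0,0,0],[0,0,-15.5,0,0,0],[0,0,-16.5,0,0,0],[0,0,-16.5,0,0,0]])

```text
time: 17.15
ee_pos: [0.5794, -0.0812, 0.2303]
tool_rot: [-3.14, 0.0, 1.215]
ft_force: [0.2, 1.0, -2.2]
opening: 0.701
```

```bash
python3 - <<'E'
from kin import *
st()
plan([(np.array([.5454,.1757,.231]),rot(-Z,ang(24.5)))],[8])
E
```

```text
t 17.15 p [ 0.5794 -0.0812  0.2303] rpy [-179.9    0.    69.6] j [-0.329  0.331  1.465 -0.     1.348  0.026] F [ 0.2  1.  -2.2] M [ 0.02 -0.02  0.01] op 0.701
[[2.9, -1.5, -0.0, -0.0, -0.0, -5.6], [5.7, -3.0, -0.0, -0.0, -0.0, -11.2], [8.6, -4.6, -0.0, -0.0, -0.0, -16.8], [11.4, -6.1, -0.0, -0.1, -0.0, -22.4], [14.3, -7.6, -0.0, -0.1, -0.0, -28.1], [17.2, -9.1, -0.0, -0.1, -0.0, -33.7], [20.0, -10.6, -0.1, -0.1, -0.0, -39.3], [22.9, -12.1, -0.1, -0.1, -0.0, -44.9]]
maxspeed 0.46 err 0.0 qend [ 0.12  0.31  1.49 -0.    1.34 -0.31]
```

Emit:
play_rows(moves=[[2.9,-1.5,0,0,0,-5.6],[5.7,-3,0,0,0,-11.2],[8.6,-4.6,0,0,0,-16.8],[11.4,-6.1,0,0,0,-22.4],[14.3,-7.6,0,0,0,-28.1],[17.2,-9.1,0,0,0,-33.7],[20,-10.6,0,0,0,-39.3],[22.9,-12.1,0,0,0,-44.9]])

```text
time: 18.15
ee_pos: [0.5445, 0.1764, 0.228]
tool_rot: [-3.136, -0.002, 2.002]
ft_force: [0.5, -1.1, -2.7]
opening: 0.701
```

Emit:
play_rows(moves=[[0,0,0,0,0,0],[0,0,0,0,0,0]])

```text
time: 18.4
ee_pos: [0.5453, 0.1751, 0.229]
tool_rot: [-3.137, -0.001, 1.998]
ft_force: [-0.2, 0.4, -2.0]
opening: 0.702
```

```bash
python3 - <<'E'
from kin import *
st()
from rig import optics
c=[optics.get_image(n)["color"][:,:,::-1] for n in ("scene","top")]
cv2.imwrite("pics/raw9s.png",c[0]);cv2.imwrite("pics/raw9t.png",c[1])
k=[cv2.resize(c[0][190:290,260:360],None,fx=4,fy=4,interpolation=2),cv2.resize(c[1][160:260,200:300],None,fx=4,fy=4,interpolation=2)]
cv2.imwrite("pics/9.png",np.hstack(k))
E
```

```text
t 18.4 p [0.5453 0.1751 0.229 ] rpy [-1.797e+02 -1.000e-01  1.145e+02] j [ 0.116  0.311  1.496 -0.     1.339 -0.311] F [-0.2  0.4 -2. ] M [-0.02 -0.03  0.07] op 0.702
```

View pics/9.png

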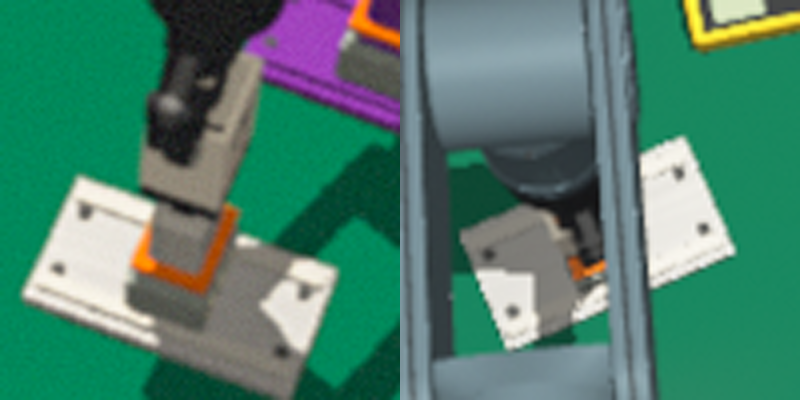

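```bash
cat > ov.py <<'E'
from kin import *
def overlay(img,sc,can,yaw,zb,out,x0=280,y0=195,w=60,h=85,k=9):
    u=ang(yaw);v=ang(yaw+90) # u rail x (61/48), v rail y (49/36)
    I=cv2.resize(img[y0:y0+h,x0:x0+w],None,fx=k,fy=k,interpolation=2)
    def box(c,a,b,z0,z1,col):
        P=[np.array(c[:2].tolist()+[z])+s*a/2*u+t*b/2*v for z in(z0,z1) for s,t in((1,1),(1,-1),(-1,-1),(-1,1))]
        uv=((proj("scene",np.array(P))-[x0,y0]+.5)*k-.5).round().astype(int)
        for i in range(4):
            for e in((i,(i+1)%4),(i+4,(i+1)%4+4),(i,i+4)): cv2.line(I,tuple(map(int,uv[e[0]])),tuple(map(int,uv[e[1]])),col,1)
    box(np.array(sc),.061,.049,zb,zb+.09,(255,0,255)); box(np.array(sc),.061,.049,zb,zb+.013,(255,0,255))
    box(np.array(can),.048,.036,.082,.130,(255,255,0))
    box(np.array(can),.068,.056,0.02,.054,(0,255,0))
    box(np.array([.5456,.1762]),.100,.190,0,.018,(0,0,255))
    cv2.imwrite(out,I)
E
python3 - <<'E'
from ov import *
i=cv2.imread("pics/raw9s.png")
I=cv2.imread("pics/scene0.png")
overlay(i,[.5453,.1751],[.5454,.1757],24.5,.162,"pics/10.png")
overlay(I,[.5453,.1751],[.5454,.1757],24.5,.3,"pics/11.png",260,210,95,85,7)
E
```

```text
(no output)
```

View pics/10.png

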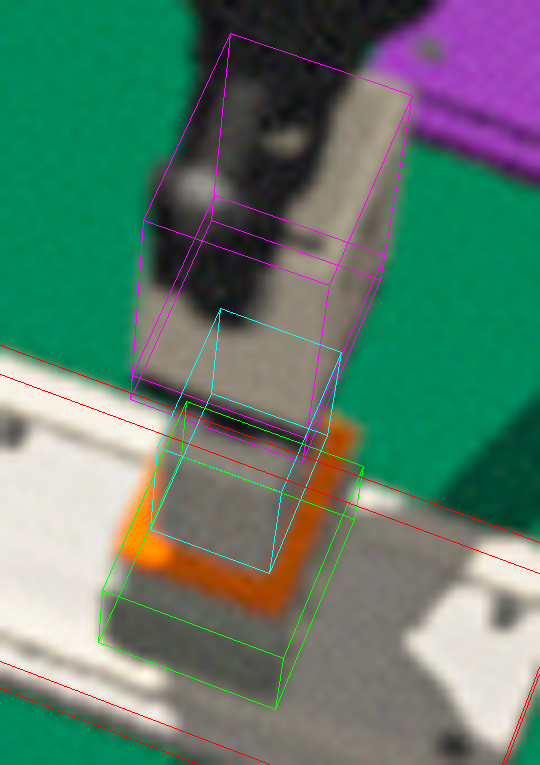

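View pics/11.png

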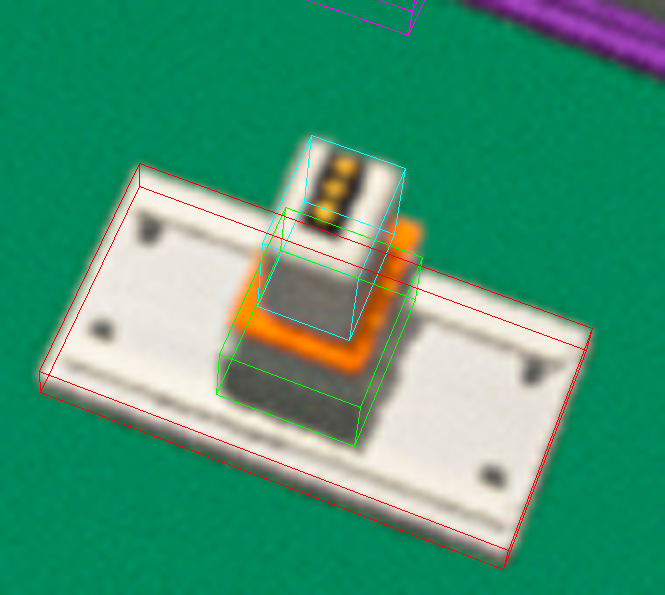

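Emit:
play_rows(moves=[[0,0,1,0,0,0],[0,0,2,0,0,0],[0,0,2.8,0,0,0],[0,0,3.1,0,0,0],[0,0,3.4,0,0,0],[0,0,3.4,0,0,0]])

```text
time: 19.25
ee_pos: [0.546, 0.1756, 0.1966]
tool_rot: [-3.14, -0.001, 1.999]
ft_force: [0.4, 0.2, -0.8]
opening: 0.701
```

Emit:
play_rows(moves=[[0,0,0.1,0,0,0],[0,0,0.2,0,0,0],[0,0,0.2,0,0,0]])

```text
time: 19.62
ee_pos: [0.5459, 0.1756, 0.1947]
tool_rot: [-3.14, -0.001, 1.999]
ft_force: [0.2, -0.5, -1.3]
opening: 0.698
```

Emit:
play_rows(moves=[[0,0,0.1,0,0,0],[0,0,0.2,0,0,0],[0,0,0.2,0,0,0]])

```text
time: 20.0
ee_pos: [0.5459, 0.1756, 0.1925]
tool_rot: [-3.14, -0.001, 1.999]
ft_force: [-0.3, 0.2, -0.5]
opening: 0.705
```

Emit:
play_rows(moves=[[0,0,0.2,0,0,0],[0,0,0.4,0,0,0],[0,0,0.4,0,0,0]])

```text
time: 20.38
ee_pos: [0.5458, 0.1755, 0.1883]
tool_rot: [-3.139, -0.001, 1.999]
ft_force: [0.7, 0.3, -1.9]
opening: 0.701
```

Emit:
play_rows(moves=[[0,0,0.2,0,0,0],[0,0,0.4,0,0,0],[0,0,0.4,0,0,0]])

```text
time: 20.75
ee_pos: [0.5458, 0.1755, 0.1844]
tool_rot: [-3.14, -0.001, 1.999]
ft_force: [-0.0, -0.9, -2.0]
opening: 0.698
```

```bash
python3 - <<'E'
from kin import *
st()
E
```

```text
t 20.75 p [0.5458 0.1755 0.1844] rpy [-1.799e+02 -1.000e-01  1.145e+02] j [ 0.116  0.345  1.561  0.     1.238 -0.312] F [-0.  -0.9 -2. ] M [ 0.01 -0.03  0.09] op 0.698
```

Emit:
play_rows(moves=[[0,0,0.5,0,0,0],[0,0,1,0,0,0],[0,0,1.5,0,0,0],[0,0,1.5,0,0,0]])

```text
time: 21.25
ee_pos: [0.5455, 0.1755, 0.169]
tool_rot: [-3.139, -0.001, 1.999]
ft_force: [0.3, -0.1, -2.5]
opening: 0.701
```

Emit:
play_rows(moves=[[0,0,0.5,0,0,0],[0,0,1,0,0,0],[0,0,1.5,0,0,0],[0,0,1.7,0,0,0],[0,0,1.7,0,0,0]])

```text
time: 21.88
ee_pos: [0.5458, 0.1755, 0.1524]
tool_rot: [-3.14, -0.001, 1.999]
ft_force: [0.6, 0.2, -2.3]
opening: 0.706
```

```bash
python3 - <<'E'
from kin import *
st()
E
```

```text
t 21.88 p [0.5458 0.1755 0.1524] rpy [-1.799e+02 -1.000e-01  1.145e+02] j [ 0.117  0.375  1.602  0.     1.167 -0.312] F [ 0.6  0.2 -2.3] M [-0.01  0.    0.04] op 0.706
```

Emit:
play_rows(moves=[[0,0,0.2,0,0,0],[0,0,0.4,0,0,0],[0,0,0.6,0,0,0],[0,0,0.6,0,0,0]])

```text
time: 22.38
ee_pos: [0.5457, 0.1755, 0.1464]
tool_rot: [-3.14, -0.001, 1.999]
ft_force: [-0.2, 0.2, -3.0]
opening: 0.699
```

Emit:
play_rows(moves=[[0,0,0.2,0,0,0],[0,0,0.4,0,0,0],[0,0,0.6,0,0,0],[0,0,0.6,0,0,0]])

```text
time: 22.88
ee_pos: [0.546, 0.1756, 0.1415]
tool_rot: [-3.141, -0.001, 1.999]
ft_force: [-1.9, 0.1, 4.1]
opening: 0.699
```

Emit:
play_rows(moves=[[0,0,0.2,0,0,0],[0,0,0.4,0,0,0],[0,0,0.6,0,0,0],[0,0,0.6,0,0,0]])

```text
time: 23.38
ee_pos: [0.546, 0.1756, 0.1355]
tool_rot: [-3.141, -0.001, 1.999]
ft_force: [-1.3, -0.4, 5.7]
opening: 0.704
```

Emit:
play_rows(moves=[[0,0,0.2,0,0,0],[0,0,0.4,0,0,0],[0,0,0.5,0,0,0],[0,0,0.5,0,0,0]])

```text
time: 23.88
ee_pos: [0.546, 0.1756, 0.1306]
tool_rot: [-3.141, -0.001, 1.999]
ft_force: [-2.1, -0.8, 5.1]
opening: 0.701
```

Emit:
play_rows(moves=[[0,0,0.1,0,0,0],[0,0,0.1,0,0,0]])

```text
time: 24.12
ee_pos: [0.546, 0.1756, 0.1296]
tool_rot: [-3.141, -0.001, 1.999]
ft_force: [-1.7, -0.2, 5.7]
opening: 0.702
```

Emit:
play_rows(moves=[[0,0,0.1,0,0,0],[0,0,0.1,0,0,0]])

```text
time: 24.38
ee_pos: [0.546, 0.1756, 0.1286]
tool_rot: [-3.141, -0.001, 1.999]
ft_force: [-1.9, 0.2, 6.8]
opening: 0.698
```

Emit:
play_rows(moves=[[0,0,0.05,0,0,0],[0,0,0.05,0,0,0]])

```text
time: 24.62
ee_pos: [0.546, 0.1756, 0.1286]
tool_rot: [-3.141, -0.0, 1.999]
ft_force: [-3.0, 0.4, 9.1]
opening: 0.703
```

Emit:
play_rows(moves=[[0,0,0.05,0,0,0],[0,0,0.05,0,0,0]])

```text
time: 24.88
ee_pos: [0.546, 0.1756, 0.1286]
tool_rot: [-3.141, -0.0, 1.999]
ft_force: [-4.3, -0.9, 11.7]
opening: 0.702
```

Emit:
play_rows(moves=[[0,0,0.05,0,0,0],[0,0,0.1,0,0,0],[0,0,0.1,0,0,0]])

```text
time: 25.25
ee_pos: [0.546, 0.1756, 0.1285]
tool_rot: [-3.142, -0.0, 1.999]
ft_force: [-5.7, -2.0, 18.3]
opening: 0.7
```

```bash
python3 - <<'E'
from kin import *
st()
E
```

```text
t 25.25 p [0.546  0.1756 0.1285] rpy [-180.    -0.   114.5] j [ 0.117  0.399  1.631  0.     1.112 -0.312] F [-5.7 -2.  18.3] M [-0.48  1.61  0.01] op 0.7
```

Emit:
play_rows(moves=[[0,0,-0.1,0,0,0],[0,0,-0.15,0,0,0]])

```text
time: 25.5
ee_pos: [0.546, 0.1756, 0.1286]
tool_rot: [-3.141, -0.0, 1.999]
ft_force: [-2.5, 0.3, 6.0]
opening: 0.7
```

Emit:
play_rows(moves=[[0,0,0,0,0,0],[0,0,0,0,0,0],[0,0,0,0,0,0],[0,0,0,0,0,0],[0,0,0,0,0,0]], jaw=1.0)

```text
time: 26.12
ee_pos: [0.5458, 0.1756, 0.127]
tool_rot: [-3.14, -0.001, 1.999]
ft_force: [0.6, 0.8, 1.0]
opening: 1.001
```

Emit:
play_rows(moves=[[0,0,-1,0,0,0],[0,0,-3,0,0,0],[0,0,-6,0,0,0],[0,0,-10,0,0,0],[0,0,-14,0,0,0],[-5,0,-15,0,0,0],[-10,0,-15,0,0,0],[-15,0,-15,0,0,0]])

```text
time: 27.12
ee_pos: [0.609, 0.038, 0.2784]
tool_rot: [3.142, 0.0, 1.999]
ft_force: [1.2, 0.5, 0.7]
opening: 0.999
```

Emit:
play_rows(moves=[[-5,0,0,0,0,0],[-10,0,0,0,0,0],[-15,0,0,0,0,0],[-18,0,0,0,0,0],[-18,0,0,0,0,0]])

```text
time: 27.75
ee_pos: [0.6834, -0.1273, 0.2766]
tool_rot: [-3.14, -0.001, 1.995]
ft_force: [-1.0, -0.5, -0.6]
opening: 0.998
```

```bash
python3 - <<'E'
from ov import *
st()
from rig import optics
c=[np.ascontiguousarray(optics.get_image(n)["color"][:,:,::-1]) for n in ("scene","top")]
cv2.imwrite("pics/12s.png",c[0]);cv2.imwrite("pics/12t.png",c[1])
overlay(c[0],[.546,.1756],[.5454,.1757],24.5,.062,"pics/13.png",260,210,95,85,7)
k=[cv2.resize(c[0][205:295,260:350],None,fx=4.4,fy=4.4,interpolation=2),cv2.resize(c[1][180:260,205:295],None,fx=4.4,fy=4.95,interpolation=2)]
cv2.imwrite("pics/14.png",np.hstack(k))
E
```

```text
t 27.75 p [ 0.6834 -0.1273  0.2766] rpy [-179.9   -0.   114.3] j [-3.440e-01  5.130e-01  1.076e+00 -1.000e-03  1.555e+00 -7.680e-01] F [-1.  -0.5 -0.6] M [-0.02 -0.02 -0.04] op 0.998
```

View pics/13.png

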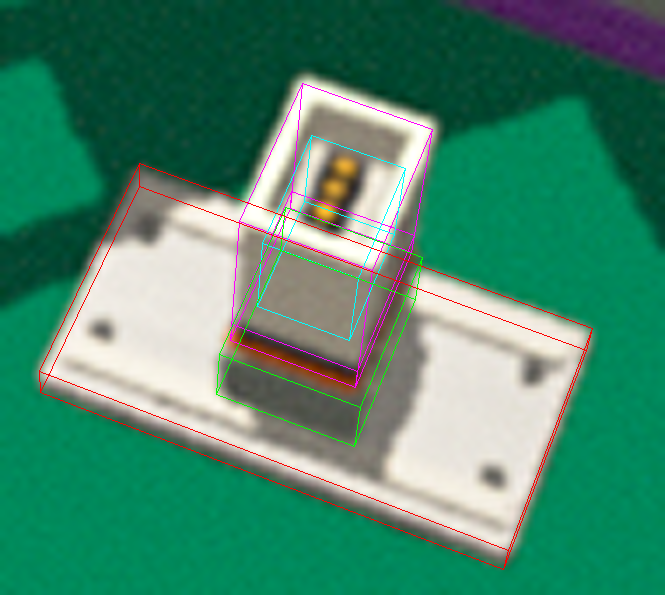

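View pics/14.png

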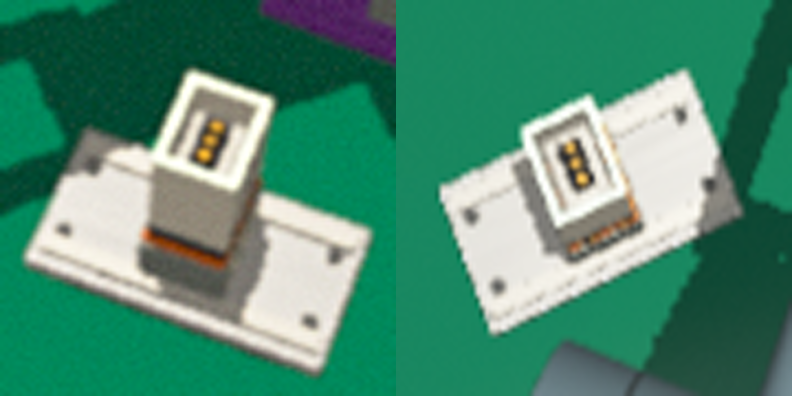

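View pics/12s.png

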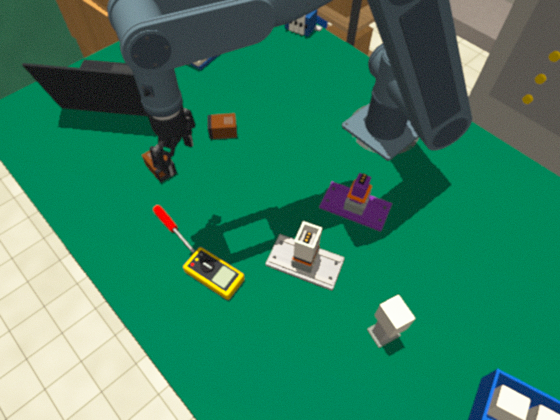

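```bash
python3 -c "
from rig import bot
print(bot.finish_job())"
```

```text
the job is handed in; nothing more can be done
None
```

The sleeve is on the can with the seal frame home against the clamp, and I handed the job in at about 28 s of the 72 s allowed.

- **Standing it up:** I gripped the lying sleeve near its white end and stood it upright, dark band down. I let go and backed the gripper away; the pictures showed it standing on its own.
- **Fitting it:** I took it again from above and lowered it over the can with no contact force. It then pushed the seal frame down at about 8 N.
- **Hard stop:** The tool stopped at 128.6 mm height, where 128.8 mm was expected for home. Force then rose with no further travel, to about 18 N, well under 45 N, before I eased off and opened the jaws.
- **Last checks:**
  - The last picture matches the predicted home pose to within about 1 mm, with the orange frame tight between the sleeve and the grey clamp.
  - The meter, the screwdriver and the finished unit look unmoved.
  - The arm is clear of everything.
  - No check failed or disagreed. A small sideways force of up to about 6 N appeared during the final press and was gone after release.

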